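# Take the press stack apart after die-forming

### The job

This stack has just come out of the hydraulic press: take it apart from the top down, one piece at a time, and put every piece where it belongs, lying flat. The steel block goes down into the empty pocket of the dark wooden rack, the blue hard-urethane pad into the green tray, the copper pressing, bowl side down, onto the middle of the fire brick for annealing, and last the white die, lifted straight up off its two pins, goes flat between the corner lips of the felt-lined wooden tray. Do not disturb the small pale pot, the blue-handled cutters or the red-sleeved tweezers.

Things in the scene. Friction and masses are not known exactly. Their poses are not given: they have to be found in the camera images.
- block_c (a point): steel press block, 40 x 40 mm and 28 mm high, bright, 0.33 kg, topmost piece of the stack; the point is its centre, 14 mm above its underside; x and y run along its sides, z up
- pad_c (a point): blue hard-urethane press pad, a flat puck 50 mm across and 20 mm high, second from the top; the point is its centre, 10 mm above its underside
- copper_c (a point): copper pressing, third from top: flange 64 x 64 mm, 2 mm thick, below it a round bowl 12 mm deep, 40 mm across at the flange, 33 mm at its flat bottom. It hangs in the die's window; its +x and -x edges overhang the die by 5 mm: grip it across x by these, fingertips beside the die. The point: centre of the flange, mid-thickness, 13 mm above the bowl's bottom; x, y along its sides, z up
- die_c (a point): white plastic forming die, lowest piece of the stack: a plate 54 mm (x) by 120 mm (y), 18 mm thick, with a round window 44 mm across in the middle and a 10 mm hole near each end, 50 mm from the middle along y; the holes stand over the two pins of the press plate. The point is its centre, 9 mm above its underside
- plate_top (a point): the press plate that the stack stands on: dark steel, fixed, 110 mm (x) by 160 mm (y), 12 mm thick. The point is the middle of its top face. Two brass pins, 6 mm thick and 14 mm high, stand 50 mm from the middle along y. Heights above this point: die 0 to 18 mm, copper flange 18 to 20 mm, pad 20 to 40 mm, block 40 to 68 mm
- rack_pocket (a point): place of the steel block: the empty square pocket of the dark wooden rack (70 mm in x by 150 mm in y, 16 mm high, fixed); pocket 52 x 52 mm, 8 mm deep, cork-lined. The point is the centre of the pocket's floor, 8 mm above the worktop; the rack's other pocket, 70 mm away along +y, holds a dark round steel block 46 mm across that rises 28 mm above the worktop
- pad_tray_floor (a point): place of the pad: the shallow square green plastic tray, 118 x 118 mm outside, 108 x 108 mm inside, 22 mm high, fixed. The point is the centre of its inner floor, 5 mm above the worktop; x and y run along its walls
- brick_top (a point): place of the copper pressing: the brown fire brick, 151 x 130 mm and 53 mm high, fixed. The point is the centre of its top face
- die_tray_floor (a point): place of the die: light wooden tray lined with blue felt, with four raised corner lips, fixed, 82 mm (x) by 150 mm (y); space between the lips 66 mm (x) by 134 mm (y); lips 9.5 mm above the floor; long sides open over the middle 86 mm for fingers. The die's long axis (y) lies along the tray's. The point is the centre of the floor, 8 mm above the worktop
- pot: bystander: small pale translucent screw pot, 47 mm across, 16 mm high; origin under its centre
- cutters: bystander: jeweller's cutters with blue handles, 56 x 122 x 10 mm, lying flat; origin under the middle
- tweezers: bystander: cross-lock tweezers with red sleeves, 19 x 150 x 9 mm, lying flat; origin under the middle

How it is judged:
On the way, in this order (a step that is already met when the one before it is completed fails the run):
1. the steel block is in the empty rack pocket (horizontal distance between block_c and rack_pocket below 0.009 m and z of block_c in the frame of rack_pocket between 0.011 and 0.017 m and angle between block_c's own z axis and vertical below 0.1 rad), for 0.2 s.
2. the blue pad lies in the green tray (x of pad_c in the frame of pad_tray_floor between -0.033 and 0.033 m and y of pad_c in the frame of pad_tray_floor between -0.033 and 0.033 m and z of pad_c in the frame of pad_tray_floor between 0.007 and 0.013 m and angle between pad_c's own z axis and vertical below 0.1 rad), for 0.2 s.
3. the copper pressing stands bowl down on the fire brick (horizontal distance between copper_c and brick_top below 0.03 m and z of copper_c in the frame of brick_top between 0.005 and 0.019 m and angle between copper_c's own z axis and vertical below 0.2 rad), for 0.2 s.
4. the die lies in the felt-lined wooden tray (x of die_c in the frame of die_tray_floor between -0.009 and 0.009 m and y of die_c in the frame of die_tray_floor between -0.01 and 0.01 m and z of die_c in the frame of die_tray_floor between 0.006 and 0.012 m and angle between die_c's own z axis and vertical below 0.1 rad and angle between the y axis of die_c and the y axis of die_tray_floor, either way round below 0.3 rad), for 0.2 s.
At the end, for the whole second after the job is handed in: All at rest, let go, flat: block on the rack pocket's floor (within 9 mm of its centre), pad on the green tray's floor, copper bowl down on the brick within 30 mm of its centre, die on the floor between the lips within 9 mm (x), 10 mm (y) of the middle and 0.3 rad of the tray's length (all of step 1 and all of step 2 and all of step 3 and all of step 4 and linear speed of each of block, pad, copper, die below 0.02 m/s and angular speed of each of block, pad, copper, die below 0.2 rad/s); the robot touches nothing.
It fails at once if a bystander (pot, cutters, tweezers) is moved by more than 20 mm (distance of any of pot, cutters, tweezers from where it was at the start of the episode above 0.02 m).
It also fails if it takes over 96 s, if anything falls off the work surface, if the arm or the gripper's body presses on something with over 40 N, if the wrist force passes 120 N, or if a joint passes its speed limit or range.

### The arm

A 6-joint arm with a two-finger parallel gripper is mounted at the origin on a cart in front of the work surface, level with it; the furniture and walls round the work are solid. World frame = base frame: x ahead of the robot, y to its left, z up, the work surface at z = 0. Lengths are in m, angles in rad, forces in N, time in s.
With the tool pointing down it reaches from about 0.325 to 0.875 m from the base axis. Payload 4.4 kg.
Tool frame: the origin (TCP) lies midway between the tips of the shut fingers; the grasp point (between the pads) lies 19 mm behind it; z points along the fingers, y is the line along which they close (so a half turn about z gives the same grasp; the last joint's range is limited). The gripper opens to 85 mm and grips with 20 to 120 N. Pads are 22 mm wide; open, the fingers measure 114 mm over their backs; the gripper's body (76 mm by 85 mm) begins 54 mm behind the grasp point. The pads swing forward as they close: fully open they stand 13 mm farther back than shut.
Start: joints at [1.062, 0.207, 1.542, -0, 1.393, -0.15], TCP at [0.202, 0.538, 0.231] pointing down, gripper open.
Joint ranges: [-2.73, 2.73], [-0.86, 2.22], [0.23, 2.46], [-1.11, 4.25], [0.08, 2.63], [-2.82, 2.82]. Speed limits (rad/s): [2.79, 2.79, 3.14, 3.14, 3.14, 3.14].

### API

Orientations are given as a 3x3 rotation matrix whose columns are the frame's x, y, z axes.
In Python, from plant import arm gives the robot as it stands. Calls block until the motion is done:
- arm.move_to(position, orientation): joint-space move of the TCP to a pose.
- arm.movel(position, attitude=None, vel=0.15, contact_N=None): straight line of the TCP; attitude=None keeps the orientation; vel is the mean speed in m/s. With contact_N (N) it stops when the force on the tool has changed by that much, and returns True; else False.
- arm.set_joints(angles): joint-space move.
- arm.grip(opening, force=None): finger opening in m; force is the grip in N (None keeps the last); returns when the fingers have stopped.
- arm.hold(seconds).
- arm.solve_ik(position, orientation): joint angles nearest the present ones, or None.
- arm.get_obs(): the state.
- arm.capture(name): name is "scene" or "top" or "wrist"; returns a dict with "img" (400x640x3 uint8, red, green, blue), "depth" (400x640 float32, m along the optical axis (not along the pixel's ray), 0 where there is no reading), "intrinsics" (3x3 intrinsics, pixels), "rvec" (rotation vector, rad) and "tvec" (3), from world to camera coordinates, as OpenCV has them; the wrist camera has in their place "T_tool_cam" (4x4, takes a point from camera to tool coordinates, whose origin is the TCP and whose axes are the flange's). Camera axes: x right, y down, z forward; pixel columns grow to the right and rows downward; lengths in m; the calibration is good to about 2 mm. A picture is of the moment at which its call begins: read the wrist's pose just before it.
A pose or a line that the arm cannot do raises arm.MotionError and nothing moves.
- arm.hand_in(): hands the job in; it is judged then, once.
Trained networks look in a picture, given as the dict that the camera call returned (one of the last four; its "shot" number tells which), for a name from the list of things; names that differ only in an ending like _2 or _b are one class to them, and where a whole thing is asked for, a point or a joint stands for the part that bears it (a point fixed in the world has none). Each returns a list of dicts, best first, with "p" (0 to 1); they miss things now and then, are a little off and sometimes report something else, mostly with a low value. They report only what shows in the picture. A call takes as long as a camera call.
- arm.boxes_of(picture, query): "extent" ([left, top, right, bottom] in pixels, round what is visible of it).
- arm.masks_of(picture, query): "region" (400x640 bool, what is visible of it) and "extent" ([left, top, right, bottom] in pixels, round what is visible of it).
The state is a dict: "t": time; "joint_positions": joint angles; "joint_velocities": joint speeds; "effort": joint torques, N m; "eef_pos": TCP position; "ee_rot": TCP orientation; "wrist_force": force on the tool from outside, world axes, zero at the start; "ft_torque": the same for the moment, N m; "finger_gap": finger opening in m; "gripper_force": force on a finger pad.
Only numpy, scipy, OpenCV 4.12 (cv2) and the standard library are available. Lean on these libraries where they do the work, as an engineer would, in place of code of your own. Each camera call takes 0.05 s, during which the arm holds its last target. There are 200 camera calls.

## Working session

There is one attempt and no reset: what is moved stays moved. The work goes in short steps, each a Python script; the robot and the scene stay as the last script left them, time stands still between calls to the robot, and variables do not carry over. Pictures are saved under pics/ and viewed, at most 14 in all, crops included, and the job is handed in when it is done.

```bash
ls; mkdir -p pics; python3 - <<'E'
from plant import arm
import cv2,numpy as np
for n in("scene","top"):
    c=arm.capture(n); cv2.imwrite(f"pics/{n}0.png",c["img"][:,:,::-1]); np.savez(f"{n}0.npz",**{k:c[k] for k in("img","depth","intrinsics","rvec","tvec")})
    print(n,c["intrinsics"].tolist(),c["rvec"],c["tvec"])
    for q in["block_c","pad_c","copper_c","die_c","plate_top","rack_pocket","pad_tray_floor","brick_top","die_tray_floor","pot","cutters","tweezers"]:
        try: print(q,[(round(b["p"],2),np.round(b["extent"]).tolist()) for b in arm.boxes_of(c,q)][:2])
        except Exception as e: print(q,e)
print(arm.get_obs()["t"])
E
```

```text
pics
scene [[393.75665729114587, 0.0, 315.9575894329204], [0.0, 393.75665729114587, 197.41487956102583], [0.0, 0.0, 1.0]] [ 1.97124548 -0.64965266  0.37555649] [-0.41416368  0.21354103  0.97835928]
block_c [(0.6, [248.0, 178.0, 291.0, 202.0]), (0.49, [317.0, 166.0, 336.0, 179.0])]
pad_c [(0.66, [324.0, 176.0, 338.0, 184.0])]
copper_c [(0.47, [319.0, 183.0, 338.0, 185.0])]
die_c [(0.48, [313.0, 175.0, 346.0, 194.0])]
plate_top [(0.73, [305.0, 186.0, 354.0, 201.0])]
rack_pocket [(0.92, [340.0, 243.0, 398.0, 278.0])]
pad_tray_floor [(0.57, [248.0, 177.0, 291.0, 204.0])]
brick_top [(0.84, [280.0, 195.0, 344.0, 237.0])]
die_tray_floor [(0.74, [354.0, 204.0, 400.0, 235.0]), (0.23, [246.0, 177.0, 293.0, 204.0])]
pot [(0.41, [298.0, 172.0, 304.0, 179.0])]
cutters [(0.77, [336.0, 308.0, 387.0, 327.0])]
tweezers []
top [[413.5358976095378, 0.0, 325.51043416127965], [0.0, 413.5358976095378, 200.79486142248132], [0.0, 0.0, 1.0]] [ 2.14671454 -2.10123554  0.2152692 ] [0.00471047 0.51285023 1.23139417]
block_c [(0.71, [283.0, 144.0, 302.0, 155.0])]
pad_c [(0.32, [234.0, 151.0, 250.0, 163.0])]
copper_c [(0.47, [279.0, 146.0, 300.0, 166.0]), (0.19, [274.0, 149.0, 309.0, 166.0])]
die_c [(0.56, [272.0, 146.0, 308.0, 167.0]), (0.53, [288.0, 161.0, 293.0, 161.0])]
plate_top [(0.75, [265.0, 140.0, 315.0, 173.0])]
rack_pocket [(0.74, [380.0, 197.0, 438.0, 228.0])]
pad_tray_floor [(0.76, [230.0, 185.0, 264.0, 228.0])]
brick_top [(0.76, [310.0, 180.0, 359.0, 237.0]), (0.22, [444.0, 240.0, 474.0, 274.0])]
die_tray_floor [(0.79, [342.0, 144.0, 388.0, 172.0])]
pot [(0.52, [236.0, 149.0, 250.0, 165.0])]
cutters [(0.72, [445.0, 241.0, 476.0, 272.0])]
tweezers []
1.3
```

```bash
python3 - <<'E'
import cv2,numpy as np
d=np.load("top0.npz"); im=d["img"][120:300,200:500]
cv2.imwrite("pics/topc.png",cv2.resize(im[:,:,::-1],None,fx=2.66,fy=2.66,interpolation=cv2.INTER_CUBIC))
E
```

```text
(no output)
```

View pics/topc.png

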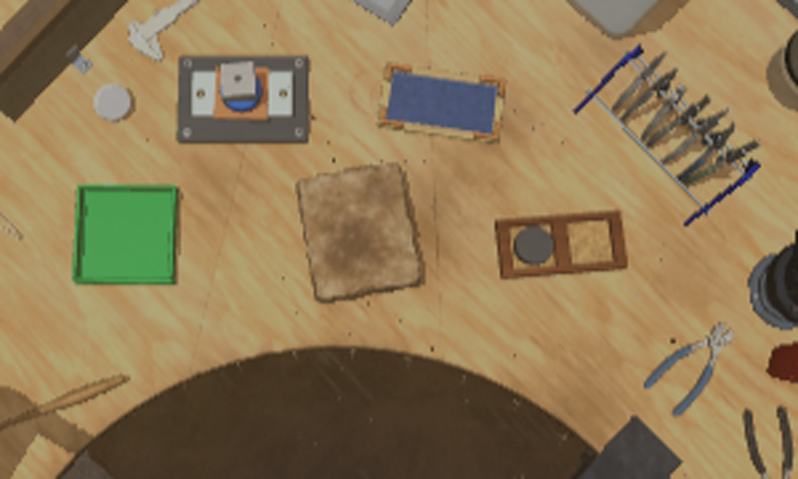

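View pics/scene0.png

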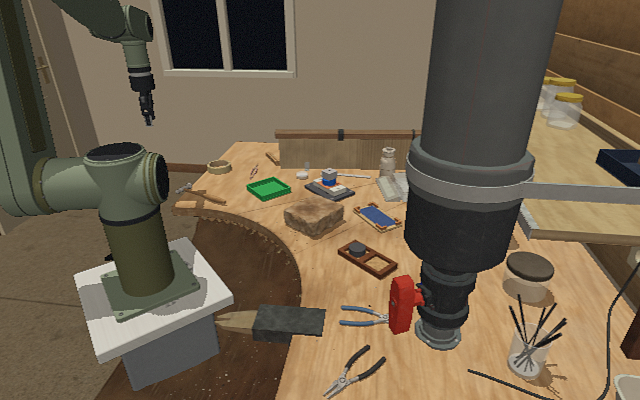

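The top view shows the stack plate at about (291,157), the die tray at (366,158), the brick at (335,207), the rack at (411,211) with its empty pocket at the right, and the green tray at (248,208). The scene view agrees. Next I turn the masks into positions.

```bash
cat > h.py <<'E'
from plant import arm
import cv2,numpy as np
def cam(c,obs=None):
    "camera-to-world R,t"
    if "rvec" in c:
        R=cv2.Rodrigues(np.array(c["rvec"],float))[0].T; return R,-R@np.array(c["tvec"],float).ravel()
    T=np.array(c["T_tool_cam"]); Rt=np.array(obs["ee_rot"]); return Rt@T[:3,:3],Rt@T[:3,3]+np.array(obs["eef_pos"])
def plane(uv,z,c,obs=None):
    R,t=cam(c,obs); uv=np.atleast_2d(uv).astype(float)
    r=np.c_[uv,np.ones(len(uv))]@np.linalg.inv(c["intrinsics"]).T@R.T
    return t+r*((z-t[2])/r[:,2])[:,None]
def cloud(c,m,obs=None):
    R,t=cam(c,obs); v,u=np.nonzero(m&(c["depth"]>0))
    return (np.c_[u,v,np.ones(len(u))]@np.linalg.inv(c["intrinsics"]).T*c["depth"][v,u][:,None])@R.T+t
def rect(p):
    (x,y),(w,h),a=cv2.minAreaRect(np.asarray(p[:,:2]*1000,np.float32))
    if w>h: w,h,a=h,w,a-90     # h = long side; yaw of y axis(long) 
    a=(a+90)%180-90
    return np.round([x/1000,y/1000],4),np.round([w,h],1),round(a,1)   # a: angle of x (short) axis from world x, deg
def biggest(m):
    n,l,s,_=cv2.connectedComponentsWithStats(m.astype(np.uint8)); return l==1+np.argmax(s[1:,4])
def down(yaw): # tool pointing down, tool y (closing line) at angle yaw from world x
    y=np.array([np.cos(yaw),np.sin(yaw),0]); z=np.array([0,0,-1.]); return np.c_[np.cross(y,z),y,z]
def shot():
    o=arm.get_obs(); return arm.capture("wrist"),o
E
python3 - <<'E'
from h import *
c=arm.capture("top"); 
Z=dict(plate_top=.012,rack_pocket=.016,pad_tray_floor=.022,brick_top=.053,die_tray_floor=.0175,block_c=.08,die_c=.03,pot=.016)
for q,z in Z.items():
    for r in arm.masks_of(c,q)[:1]:
        m=biggest(r["region"]); p=cloud(c,m); v,u=np.nonzero(m)
        print(q,round(r["p"],2),"depth",*rect(p),"zq",np.round(np.percentile(p[:,2],[5,50,95]),3),"plane",*rect(plane(np.c_[u,v],z,c)))
o=arm.get_obs(); print(np.round(o["ee_rot"],2).tolist()); w=arm.capture("wrist"); print(w["intrinsics"].tolist(),np.round(w["T_tool_cam"],3).tolist())
E
```

```text
plate_top 0.76 depth [0.6627 0.1313] [110.9 157.6] 1.4 zq [0.005 0.012 0.016] plane [0.6614 0.1311] [111.8 157.2] 1.4
rack_pocket 0.69 depth [ 0.4926 -0.2555] [ 70.7 151.1] 5.9 zq [0.006 0.015 0.03 ] plane [ 0.4915 -0.2547] [ 71.4 152.2] 6.1
pad_tray_floor 0.95 depth [0.493 0.265] [119.  119.6] 0.9 zq [0.001 0.006 0.022] plane [0.4915 0.2634] [118.4 120.9] 1.2
brick_top 0.76 depth [ 0.5038 -0.0132] [132.  161.1] -78.6 zq [0.045 0.053 0.057] plane [ 0.4946 -0.0118] [126.7 152.2] -78.9
die_tray_floor 0.93 depth [ 0.6674 -0.1129] [ 86.6 149.6] -7.3 zq [0.004 0.009 0.017] plane [ 0.6631 -0.1117] [ 83.8 148.8] -7.1
block_c 0.61 depth [0.6417 0.1099] [13.9 25.1] 39.8 zq [0.029 0.032 0.036] plane [0.6281 0.1067] [12.3 24.3] 41.4
die_c 0.83 depth [0.6632 0.1624] [55.9 57.5] 1.6 zq [0.012 0.029 0.034] plane [0.6615 0.1615] [56.8 58.6] 1.4
pot 0.42 depth [0.656  0.2906] [39.1 43.7] -0.3 zq [0.012 0.016 0.02 ] plane [0.656  0.2904] [37.1 42.4] 1.4
[[-0.94, 0.35, 0.0], [0.35, 0.94, -0.0], [-0.0, 0.0, -1.0]]
[[358.45279861971846, 0.0, 317.5743867560689], [0.0, 358.45279861971846, 200.4677633382728], [0.0, 0.0, 1.0]] [[-0.001, -0.957, -0.292, 0.075], [1.0, -0.001, -0.001, -0.0], [0.001, -0.292, 0.957, -0.143], [0.0, 0.0, 0.0, 1.0]]
```

```bash
python3 - <<'E'
from h import *
arm.move_to([0.6615,0.131,0.20],down(np.radians(1.4)))
c,o=shot(); cv2.imwrite("pics/w1.png",c["img"][:,:,::-1])
print(o["t"],np.round(o["eef_pos"],4),o["finger_gap"],np.round(o["joint_positions"],2))
for q in["block_c","pad_c","copper_c"]:
    for r in arm.masks_of(c,q)[:1]:
        m=biggest(r["region"]); p=cloud(c,m,o); print(q,r["p"],r["extent"],np.round(np.percentile(p[:,2],[5,50,95]),4),rect(p))
        if q=="block_c": t=p[np.abs(p[:,2]-.08)<.004]; print("top",len(t),rect(t))
        if q=="pad_c": t=p[np.abs(p[:,2]-.052)<.004]; print("top",len(t),rect(t) if len(t) else"")
P=cloud(c,np.ones((400,640),bool),o)
d=P[(abs(P[:,2]-.012)<.003)&(np.hypot(P[:,0]-.66,P[:,1]-.13)<.12)]; print("plate",rect(d))
d=P[(abs(P[:,2]-.031)<.003)&(np.hypot(P[:,0]-.66,P[:,1]-.13)<.08)]; print("flange/die",rect(d))
E
```

```text
4.0 [0.6611 0.1324 0.2002] 0.08518709710947578 [0.07 0.44 1.31 0.   1.4  0.04]
block_c 0.7 [298.0, 156.9, 353.2, 214.5] [0.0632 0.0803 0.0815] (array([0.6683, 0.125 ]), array([45.1, 59. ]), 6.5)
top 2652 (array([0.6657, 0.1336]), array([40. , 40.6]), 5.3)
pad_c 0.77 [290.6, 148.2, 336.2, 200.8] [0.0357 0.0507 0.0531] (array([0.6601, 0.1542]), array([ 6.6, 32.8]), -83.1)
top 140 (array([0.6611, 0.1551]), array([ 4.6, 28.1]), -84.8)
copper_c 0.85 [283.5, 139.7, 362.2, 213.4] [0.0312 0.0325 0.0337] (array([0.6647, 0.13  ]), array([68.5, 70.6]), 1.1)
plate (array([0.6637, 0.1327]), array([110., 158.]), 1.4)
flange/die (array([0.6638, 0.1324]), array([ 64.2, 120.5]), -0.1)
```

View pics/w1.png

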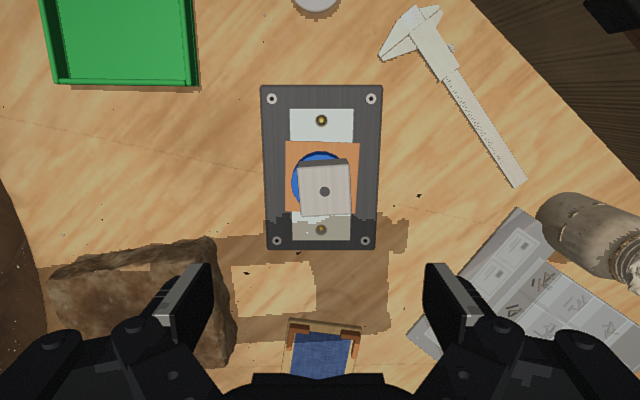

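The wrist view shows the block at about (325,187), turned a few degrees on the blue pad, with the copper and white die on the pins below it. The heights and sizes agree. I'll pick the block, then look at the rack.

```bash
cat >> h.py <<'E'
def drop(w): return .076-np.sqrt(.076**2-(w/2)**2)   # fingertips stand this far behind the TCP at opening w
def pick(xy,yaw,tip,w,open_,force,up):
    R=down(yaw); z=tip-drop(w)
    arm.movel([*xy,z+.06],R,vel=.25); arm.grip(open_)
    hit=arm.movel([*xy,z],vel=.08,contact_N=6)
    o=arm.get_obs(); print("hit",hit,np.round(o["eef_pos"],4),"want z",round(z,4))
    if hit: return False
    arm.grip(max(w-.015,0),force); o=arm.get_obs(); print("gap",round(o["finger_gap"],4),"F",o["gripper_force"])
    arm.movel([*xy,up],vel=.12); o=arm.get_obs(); print("up gap",round(o["finger_gap"],4),"t",round(o["t"],1),np.round(o["wrist_force"],1))
    return True
E
python3 - <<'E'
from h import *
pick([.6657,.1336],np.radians(5.3),.0635,.040,.070,50,.18)
arm.move_to([.4957,-.290,.16],down(np.radians(6)))
arm.hold(.2)
c,o=shot(); cv2.imwrite("pics/w2.png",c["img"][:,:,::-1]); print(o["t"],np.round(o["eef_pos"],4))
P=cloud(c,np.ones((400,640),bool),o)
n=np.hypot(P[:,0]-.492,P[:,1]+.255)<.1
d=P[(abs(P[:,2]-.016)<.003)&n]; print("rack",rect(d))
n=np.hypot(P[:,0]-.4957,P[:,1]+.29)<.045
d=P[(abs(P[:,2]-.008)<.002)&n]; print("pocket",len(d),rect(d))
E
```

```text
hit False [0.6662 0.1336 0.0613] want z 0.0608
gap 0.039 F 52.96412944793701
up gap 0.0387 t 7.4 [ 0.  -0.6 -4.3]
9.275 [ 0.4963 -0.2892  0.16  ]
rack (array([ 0.4902, -0.2496]), array([ 70.2, 139. ]), 5.9)
pocket 3354 (array([ 0.4934, -0.2809]), array([52.2, 70.7]), 5.9)
```

View pics/w2.png

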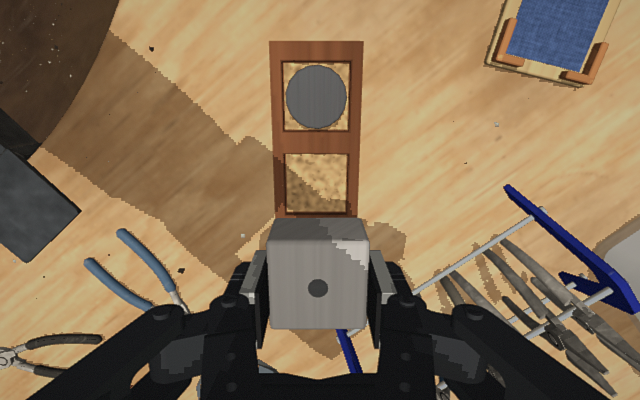

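The rack is straight ahead. The empty pocket lies at about (316,183), and the block sits square in the fingers. I'll place it.

```bash
cat >> h.py <<'E'
def place(xy,yaw,z,open_,up):
    arm.movel([*xy,z+.03],down(yaw),vel=.2)
    hit=arm.movel([*xy,z-.002],vel=.04,contact_N=6); o=arm.get_obs(); print("touch",hit,np.round(o["eef_pos"],4),"want z",round(z,4))
    arm.grip(open_); arm.movel([*xy,up],vel=.2)
E
python3 - <<'E'
from h import *
place([.4945,-.290],np.radians(6),.0173,.06,.14)
arm.move_to([.4945,-.31,.2],down(np.radians(6)))
c,o=shot(); cv2.imwrite("pics/w3.png",c["img"][100:,100:540,::-1]); print(o["t"],np.round(o["eef_pos"],4))
P=cloud(c,np.ones((400,640),bool),o)
d=P[(abs(P[:,2]-.036)<.004)&(np.hypot(P[:,0]-.495,P[:,1]+.29)<.045)]; print("block top",len(d),rect(d),np.percentile(d[:,2],[5,50,95]))
d=P[(abs(P[:,2]-.016)<.003)&(np.hypot(P[:,0]-.492,P[:,1]+.255)<.1)]; print("rack",rect(d))
E
```

```text
touch True [ 0.494  -0.2896  0.018 ] want z 0.0173
12.2 [ 0.4946 -0.3106  0.2   ]
block top 2112 (array([ 0.4933, -0.2893]), array([39.9, 40. ]), -84.2) [0.03501916 0.03637425 0.03760741]
rack (array([ 0.4908, -0.2549]), array([ 70.3, 149.3]), 6.0)
```

View pics/w3.png

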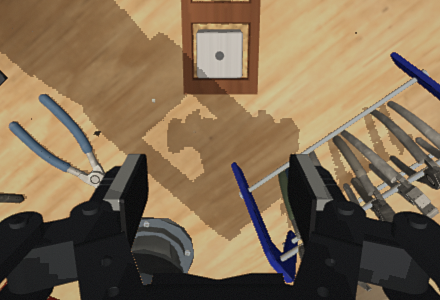

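The block is seated in its pocket at crop (220,55). Next is the pad.

```bash
python3 - <<'E'
from h import *
R=down(np.radians(1.4))
arm.move_to([.66,.125,.18],R); arm.hold(.2)
c,o=shot(); m=arm.masks_of(c,"pad_c")[0]; p=cloud(c,biggest(m["region"]),o); t=p[abs(p[:,2]-.0525)<.004]
xy,s,a=rect(t); print(m["p"],m["extent"],xy,s,len(t))
P=cloud(c,np.ones((400,640),bool),o); d=P[(abs(P[:,2]-.012)<.003)&(np.hypot(P[:,0]-.66,P[:,1]-.13)<.12)]; print("plate",rect(d))
if abs(s-50).max()<3:
    if pick(xy,np.radians(1.4),.0365,.050,.080,50,.16):
        z=.0365-drop(.05)-.032+.005
        arm.move_to([.492,.264,.15],R); place([.492,.264],np.radians(1.4),z,.066,.15)
        arm.move_to([.492,.21,.22],R); arm.hold(.1)
        c,o=shot(); cv2.imwrite("pics/w4.png",c["img"][:,:,::-1]); print(o["t"])
        P=cloud(c,np.ones((400,640),bool),o); d=P[(abs(P[:,2]-.025)<.0035)&(np.hypot(P[:,0]-.492,P[:,1]-.264)<.04)]; print("pad",rect(d),np.percentile(d[:,2],[5,50,95]))
E
```

```text
0.91 [288.4, 140.3, 352.8, 208.5] [0.6626 0.1332] [47.9 49.2] 3071
plate (array([0.6636, 0.1325]), array([110. , 159.4]), 1.4)
hit False [0.6632 0.1332 0.0327] want z 0.0323
gap 0.0481 F 51.861157435923815
up gap 0.048 t 17.6 [-0.1  0.7 -0.8]
touch True [0.4914 0.2639 0.0067] want z 0.0053
21.6
pad (array([0.4907, 0.2632]), array([48.1, 48.6]), -88.6) [0.02409569 0.02537822 0.0266045 ]
```

View pics/w4.png

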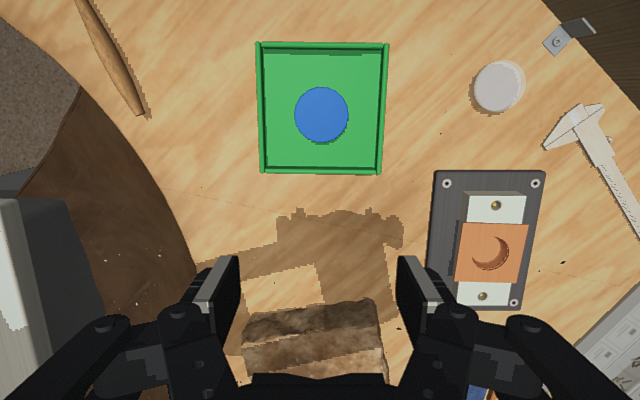

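The pad lies flat in the middle of the green tray at (321,115), and the copper is exposed at (490,252). Next is the copper.

```bash
python3 - <<'E'
from h import *
R=down(np.radians(1.4))
arm.move_to([.66,.125,.16],R); arm.hold(.2)
c,o=shot(); cv2.imwrite("pics/w5.png",c["img"][:,:,::-1]); 
P=cloud(c,np.ones((400,640),bool),o)
for q in["copper_c","die_c"]:
    m=biggest(arm.masks_of(c,q)[0]["region"]); p=cloud(c,m,o); p=p[abs(p[:,2]-.0315)<.004]; print(q,rect(p))
    v,u=np.nonzero(m); print(rect(plane(np.c_[u,v],.032 if q[0]=="c" else .03,c,o)))
d=P[(abs(P[:,2]-.012)<.003)&(np.hypot(P[:,0]-.66,P[:,1]-.13)<.12)]; print("plate",rect(d)); print(o["t"])
E
```

```text
copper_c (array([0.6638, 0.1324]), array([63.8, 66.4]), -0.1)
(array([0.6635, 0.1328]), array([64.3, 65.7]), -0.5)
die_c (array([0.6625, 0.1786]), array([27.4, 54. ]), -88.8)
(array([0.6625, 0.1785]), array([27.2, 53.9]), -88.6)
plate (array([0.6636, 0.1321]), array([110. , 159.3]), 1.4)
22.6583
```

View pics/w5.png

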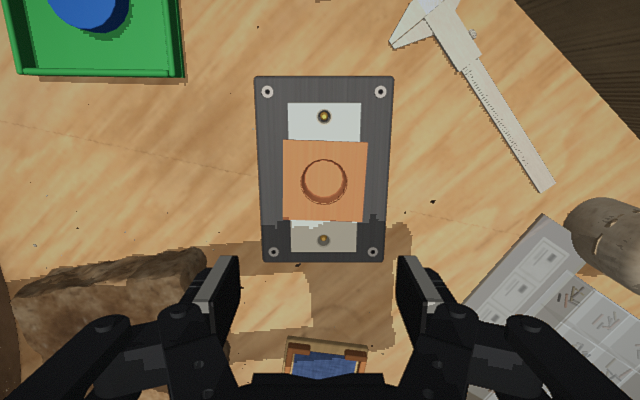

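The copper is centred on the die at (325,182) and nearly square to the plate. I'll pick it and set it on the brick.

```bash
python3 - <<'E'
from h import *
a=np.radians(0)
if pick([.6636,.1324],a,.022,.064,.085,25,.16):
    arm.move_to([.496,-.012,.16],down(a)); place([.496,-.012],a,.022-drop(.064)+.035,.080,.16)
    arm.move_to([.496,-.05,.24],down(a)); arm.hold(.1)
c,o=shot(); cv2.imwrite("pics/w6.png",c["img"][:,:,::-1]); print(o["t"],o["finger_gap"])
P=cloud(c,np.ones((400,640),bool),o); d=P[(abs(P[:,2]-.067)<.004)&(np.hypot(P[:,0]-.496,P[:,1]+.012)<.06)]; print("copper",len(d),rect(d),np.percentile(d[:,2],[5,50,95]))
d=P[(abs(P[:,2]-.053)<.004)&(np.hypot(P[:,0]-.496,P[:,1]+.012)<.12)]; print("brick",rect(d))
E
```

```text
hit False [0.6642 0.1324 0.0154] want z 0.0149
gap 0.0624 F 27.471279501914978
up gap 0.0626 t 26.2 [-1.   0.1 -0.8]
touch True [ 0.4955 -0.012   0.0514] want z 0.0499
29.9 0.0799956303896039
copper 4313 (array([ 0.495 , -0.0117]), array([63.6, 64.3]), 90.0) [0.06599942 0.06757093 0.06880597]
brick (array([ 0.4956, -0.0109]), array([126.9, 148. ]), -79.5)
```

View pics/w6.png

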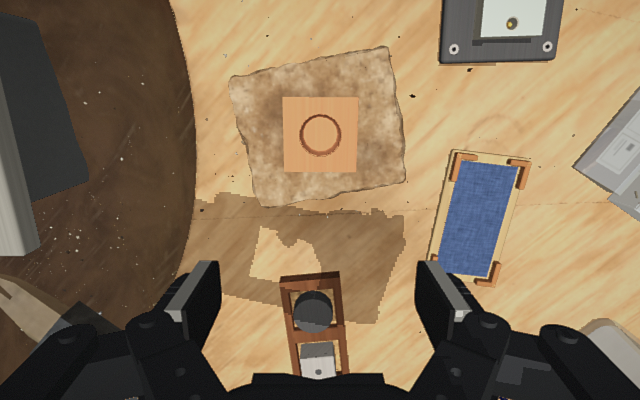

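The copper stands flat in the middle of the brick at (320,135), and the felt tray is at (480,218). Now the die: first measure the tray and die, then pick.

```bash
python3 - <<'E'
from h import *
a=np.radians(-7.2)
arm.move_to([.663,-.135,.2],down(a)); arm.hold(.2)
c,o=shot(); P=cloud(c,np.ones((400,640),bool),o); n=np.hypot(P[:,0]-.663,P[:,1]+.112)<.1
d=P[n&(P[:,2]>.0135)&(P[:,2]<.022)]; print("lips",len(d),rect(d))
d=P[n&(P[:,2]>.0055)&(P[:,2]<.022)]; print("tray",len(d),rect(d))
m=biggest(arm.masks_of(c,"die_tray_floor")[0]["region"]); v,u=np.nonzero(m); print(rect(plane(np.c_[u,v],.014,c,o)))
a=np.radians(1.4)
arm.move_to([.66,.11,.18],down(a)); arm.hold(.2)
c,o=shot(); P=cloud(c,np.ones((400,640),bool),o); n=np.hypot(P[:,0]-.66,P[:,1]-.13)<.09
d=P[n&(P[:,2]>.0265)&(P[:,2]<.035)]; xy,s,y=rect(d); print("die",len(d),xy,s,y)
if abs(s-[54,120]).max()<3 and abs(y-1.4)<2: print(pick(xy,np.radians(y),.017,.054,.085,50,.16))
E
```

```text
lips 1426 (array([ 0.6643, -0.1117]), array([ 78., 146.]), -7.0)
tray 13905 (array([ 0.6644, -0.1113]), array([ 82.1, 149.1]), -7.0)
(array([ 0.6644, -0.1114]), array([ 80.1, 148.2]), -7.0)
die 7196 [0.6636 0.1324] [ 54.1 120. ] 1.4
hit False [0.6642 0.1325 0.0125] want z 0.012
gap 0.0529 F 55.655776262283325
up gap 0.0523 t 35.8 [ 1.1  0.2 -2.6]
True
```

```bash
python3 - <<'E'
from h import *
a=np.radians(-7); xy=[.6644,-.1114]
arm.move_to([*xy,.14],down(a)); arm.hold(.2)
c,o=shot(); P=cloud(c,np.ones((400,640),bool),o)
d=P[(abs(P[:,2]-.1575)<.012)&(np.hypot(P[:,0]-xy[0],P[:,1]-xy[1])<.1)]; print("held",len(d),rect(d) if len(d) else"",np.round(o["eef_pos"],4))
place(xy,a,.008,.072,.16)
arm.move_to([.663,-.15,.22],down(a)); arm.hold(.2)
c,o=shot(); cv2.imwrite("pics/w7.png",c["img"][:,:,::-1]); print(o["t"])
P=cloud(c,np.ones((400,640),bool),o); n=np.hypot(P[:,0]-.663,P[:,1]+.112)<.1
d=P[n&(P[:,2]>.0225)&(P[:,2]<.035)]; print("die",len(d),rect(d),np.percentile(d[:,2],[5,50,95]))
d=P[n&(P[:,2]>.0055)&(P[:,2]<.020)]; print("tray",len(d),rect(d))
E
```

```text
held 29325 (array([ 0.6651, -0.1036]), array([ 77.9, 118.3]), 7.0) [ 0.6648 -0.1093  0.1402]
touch True [ 0.6638 -0.1113  0.0093] want z 0.008
40.1333
die 5813 (array([ 0.6632, -0.1116]), array([ 54.1, 119.6]), -7.0) [0.02509705 0.02638468 0.02761774]
tray 7399 (array([ 0.6643, -0.1116]), array([ 82.2, 149.3]), -6.9)
```

View pics/w7.png

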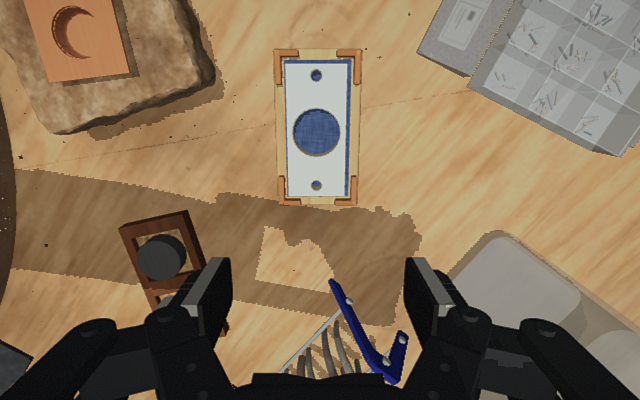

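The die lies flat between the lips at (317,130), about 1 mm off centre. I'm handing in.

```bash
python3 -c "
from plant import arm
print(arm.hand_in())"
```

```text
the job is handed in; nothing more can be done
None
```

All four pieces are in their places and lying flat, each within about 2 mm of its target by the wrist camera, and I handed the job in at about 40 s; the hand-in call returned no verdict.

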